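# Offer up a cast bracket over its roof mount

### The job

Push the open door of the small grey instrument housing shut until its ball catch holds it. Then lift the cast metal bracket from the bench by its balance point, carry it level, and hold it still and level a few centimetres above the mount on the housing's roof, its bored boss over the round post and its tail foot over the fork, without touching the housing with it. Finish while still holding it there; do not lower it or let go.

Things in the scene. Friction and masses are not known exactly. Their poses are not given: they have to be found in the camera images.
- housing: Fixed grey metal housing, 110 deep (x) x 250 wide (y) x 110 mm high. Origin: centre of its underside. x axis: from its front (toward the robot) to its back; y: to its left seen from the robot. Left half of the front: the hinged door; right half: fixed panel with louvres and a small black knob (not used). On the roof, 170 mm apart along y: a round post (left) and a two-pronged fork (right).
- door (a joint): Door hinge, rad: 0 is shut and seated, positive is open (swings toward the robot about its right edge, limit 1.2). Stays where it is left. A spring ball catch at the free edge resists from about 0.12 rad with 4 to 5 N at door_push; once past it the door snaps to about 0 and is held. Not pushed past it, the door stands at about 0.12.
- door_push (a point): Point on the door's outer face, 20 mm in from its free (left) edge, 17 mm below its top, 88 mm above the bench. Door: plain grey panel 100 wide x 90 high x 12 mm thick, lower edge 15 mm above the bench; a black knob (16 mm dia, sticks out 18 mm) sits 50 mm below this point, 6 mm nearer the free edge. x axis: inward, square to the door; y: along it to the free edge; z up.
- door_hinge (a point): Point on the hinge axis of the door (its right edge, at the outer face), at the height of door_push and 80 mm from it. Its axes turn with the door.
- bracket_balance (a point): Balance point of the loose cast-metal bracket, mid-height of its bar, 25 mm above its underside. 202 mm long, 0.25 to 0.5 kg: a thick boss (44 mm dia, 40 high, 16 mm bore) at one end, bar 12 wide x 18 mm high, slim tail foot (20 mm dia, 40 high) at the other; stands on boss and foot. 50 mm from the boss axis, 120 mm from the tail axis. x axis: along the bar, boss to tail; z up.
- bracket_bore (a point): Centre of the bore at the underside of the bracket's boss.
- bracket_tail (a point): Centre of the underside of the bracket's tail foot, 170 mm from the bore.
- post_top (a point): Centre of the top of the round steel post on the roof (13 mm dia, 20 mm tall, top 130 mm above the bench). Axes as the housing.
- fork_centre (a point): Midway between the two prongs of the roof's fork (27 mm apart, inside faces; prongs 14 mm tall), at the height of their tops, 124 mm above the bench.
- beaker: Small clear glass beaker, 54 mm dia x 68 mm high, a bystander to leave alone. Origin under its centre.
- bottle: Reagent bottle with blue cap, 56 mm dia x 107 mm high, a bystander to leave alone. Origin under its centre.
- timer: White bench timer lying flat, 64 x 66 x 16 mm, a bystander to leave alone. Origin under its centre.

How it is judged:
By the outcome, as a careful person would: the job done as asked, in the order asked, and still so for the second after the job is handed in, while the arm keeps its last pose, push and grip.
It also fails if it takes over 58 s, if anything falls off the work surface, if the arm or the gripper's body presses on something with over 40 N, if the wrist force passes 120 N, or if a joint passes its speed limit or range.

### The arm

A 7-joint arm with a two-finger parallel gripper is mounted at the origin on a cart in front of the work surface, level with it; the furniture and walls round the work are solid. World frame = base frame: x ahead of the robot, y to its left, z up, the work surface at z = 0. Lengths are in m, angles in degrees, forces in N, time in s.
With the tool pointing down it reaches from about 0.425 to 0.875 m from the base axis. Payload 4.7 kg.
Tool frame: the origin (TCP) lies at the very end of the fingers, on their centre line; the grasp point (between the pads) lies 19 mm behind it; z points along the fingers, y is the line along which they close (so a half turn about z gives the same grasp; the last joint's range is limited). The gripper opens to 87 mm and grips with 3 to 60 N. Pads are 19 mm wide; open, the fingers measure 117 mm over their backs; the gripper's body (75 mm by 190 mm) begins 51 mm behind the grasp point.
Start: joints at [-64.968, 18.392, -4.016, 83.108, 1.295, 78.541, -3.26], TCP at [0.267, 0.593, 0.223] pointing down, gripper open.
Joint ranges: [-163.93, 163.93], [-17.29, 119.83], [-79.2, 71.16], [3.27, 140.29], [-89.18, 269.18], [5.43, 117.66], [-154.24, 154.24]. Speed limits (degrees/s): [147.25, 147.25, 180, 180, 180, 180, 180].

### API

Orientations are given as [roll, pitch, yaw] about the fixed x, y, z axes, in that order (R = Rz(yaw) Ry(pitch) Rx(roll)).
In Python, from cell import telemetry, cams, env gives the robot as it stands.
- The arm moves only by the tool arm_command, never from a script. Its argument "series" is text: rows parted by semicolons, each of 5 numbers parted by spaces: the shift along the tool's x, y, z in mm, then the turn about the tool's z in rad, then the closure in counts, from 0 (fully open) to 255 (shut). A call has 1 to 20 rows; each row shifts and turns the commanded pose from where the row before left it, along the tool's axes as they then stand; what a row does not reach is not made up. A row lasts 1/12 s, in which the tool goes at most 41.7 mm and 7.16 degrees, less where a joint would pass 70% of its speed; a pose out of reach is approached as far as the arm can. A call is refused whole if a number of a shift passes 41.7 or a number of a turn 0.125, either way. A call with a gripper value outside its range is refused whole. The fingers move at their own pace and stop on an object; "squeeze" is the grip in N (left out, the last holds). Time passes only in rows, so rows that do not move let the fingers close. It gives the time, the measured TCP pose, the force, the opening and the grip force at its end, in the units of the state.
- telemetry.get_obs(): the state, without advancing time (a new reading comes with each control period).
- cams.read_camera(name): name is "side" or "top"; returns the picture (384x512x3 uint8, blue, green, red); there is no depth.
- cams.calibration(name): a dict with "K" (3x3 intrinsics, pixels), "origin" and "rotation" of the camera in the world. Camera axes: x right, y down, z forward; pixel columns grow to the right and rows downward; lengths in m; the calibration is good to about 2 mm. A picture is of the moment at which its call begins. calibration takes no time and is no camera call.
- env.sign_off(): hands the job in; it is judged then, once.
The state is a dict: "time_s": time; "qpos": joint angles; "joint_velocities": joint speeds; "effort": joint torques, N m; "tool_pos": TCP position; "tool_rot": TCP orientation; "force": force on the tool from outside, world axes, zero at the start; "wrist_torque": the same for the moment, N m; "grip_width": finger opening in m; "grasp_force": force on a finger pad.
Only numpy, scipy, OpenCV 4.12 (cv2) and the standard library are available. Lean on these libraries where they do the work, as an engineer would, in place of code of your own. Each camera call takes 0.05 s, during which the arm holds its last target. There are 200 camera calls.

## Working session

There is one attempt and no reset: what is moved stays moved. The work goes in short steps, Python scripts to look and compute and a tool call to move; the robot and the scene stay as the last step left them, time stands still between calls to the robot, and variables do not carry over. Pictures are saved under pics/ and viewed, at most 10 in all, crops included, and the job is handed in when it is done.

Besides the shell and the picture viewer there is one more tool, called after "Emit:" as name(argument=value, ...) on one line, values as JSON. arm_command: Moves the arm, as the interface text tells. Its arguments: {"type":"object","properties":{"series":{"type":"string"},"squeeze":{"type":"number"}},"required":["series"]}

```bash
mkdir -p pics
python3 - <<'E'
from cell import telemetry,cams,env
import cv2,numpy as np
o=telemetry.get_obs();print({k:np.round(v,3).tolist() for k,v in o.items()})
for n in("top","side"):
    cv2.imwrite(f"pics/{n}0.png",cams.read_camera(n));c=cams.calibration(n);print(n,{k:np.round(v,4).tolist() for k,v in c.items()})
E
```

```text
{'time_s': 0.0, 'qpos': [-64.968, 18.437, -4.017, 83.175, 1.297, 78.538, -3.262], 'joint_velocities': [0.051, -0.013, -0.046, 0.008, 0.016, 0.005, -0.041], 'effort': [0.001, -49.129, -0.404, -31.252, -0.064, 0.044, 0.0], 'tool_pos': [0.267, 0.592, 0.221], 'tool_rot': [-179.895, 0.007, 155.778], 'force': [0.31, -0.105, 0.479], 'wrist_torque': [-0.017, 0.037, -0.05], 'grasp_force': 0.0, 'grip_width': 0.087}
top {'K': [[455.0404, 0.0, 254.7703], [0.0, 455.0404, 196.6289], [0.0, 0.0, 1.0]], 'origin': [0.372, 0.1195, 1.3605], 'rotation': [-172.8233, 0.7143, -89.746]}
side {'K': [[362.4993, 0.0, 255.7618], [0.0, 362.4993, 186.8325], [0.0, 0.0, 1.0]], 'origin': [0.4638, -0.8108, 0.6767], 'rotation': [-120.6496, -0.1283, -2.1444]}
```

View pics/top0.png

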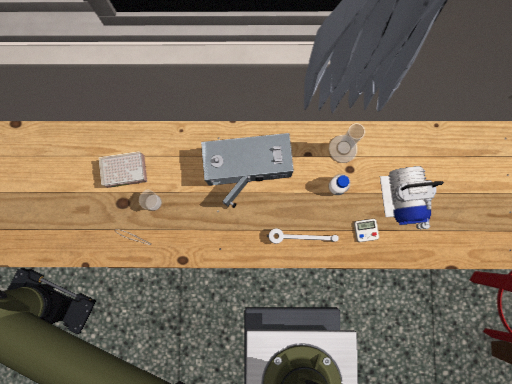

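View pics/side0.png

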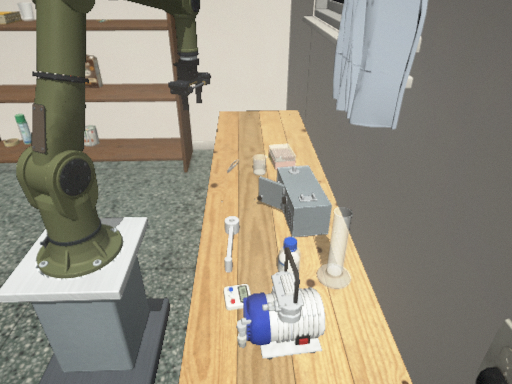

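The top view shows the housing with its roof at about (202–293, 133–185), the post at (216,160), the fork at (277,155) and the door running from (248,180) to (228,205). The bracket's boss is at (276,236) and its tail at (335,238). I'll enlarge this area for accurate pixels.

Run:
```python
import cv2
a=cv2.imread("pics/top0.png")[125:250,190:350];cv2.imwrite("pics/top0c.png",cv2.resize(a,None,fx=5,fy=4.8,interpolation=cv2.INTER_CUBIC)[:600] if 0 else cv2.resize(a[:118],None,fx=5,fy=5,interpolation=cv2.INTER_CUBIC))
b=cv2.imread("pics/side0.png")[160:280,215:340];cv2.imwrite("pics/side0c.png",cv2.resize(b,None,fx=5,fy=5,interpolation=cv2.INTER_CUBIC))
```

```text
(no output)
```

View pics/top0c.png

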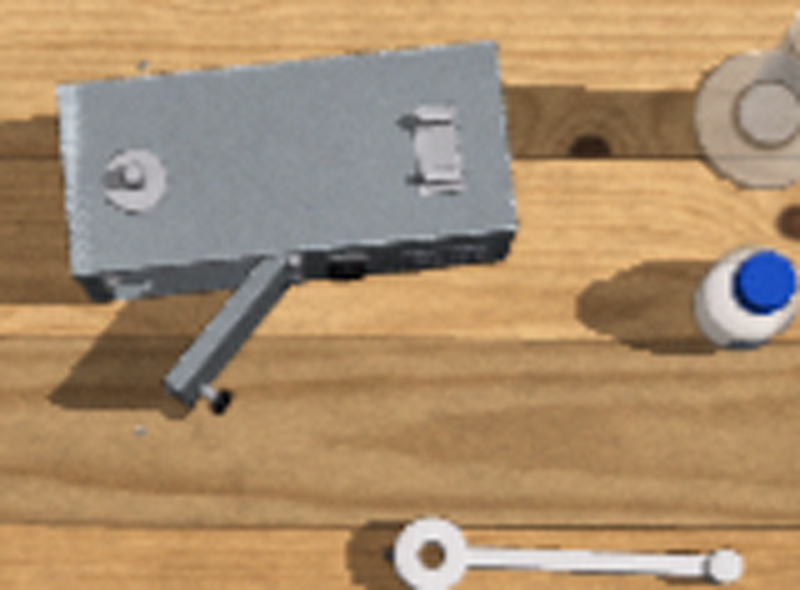

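View pics/side0c.png

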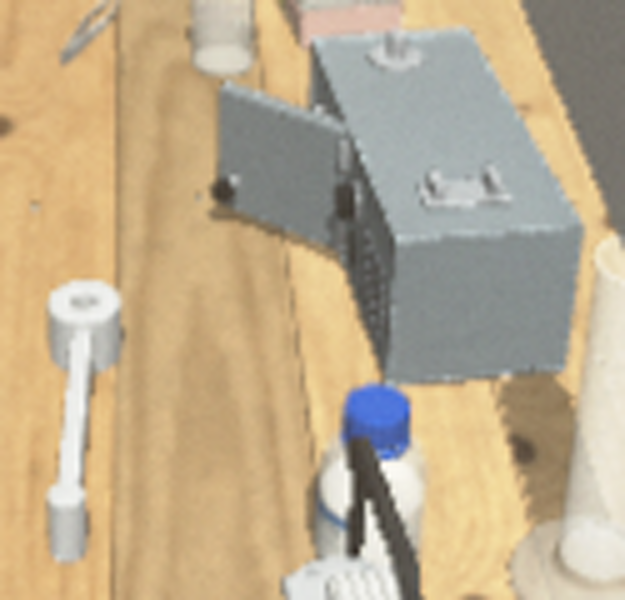

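Positions in the enlarged top crop:

| Feature | Crop pixels | Plane z (m) |
|---|---|---|
| Roof corners | (58,88), (495,43), (517,228), (75,275) | .11 |
| Post flange | (135,181) | .11 |
| Fork plate | (438,150) | .11 |
| Door top, hinge to free edge | (297,262) to (188,393) | .105 |
| Boss ring | (431,554) | .04 |
| Tail | (724,566) | .04 |

The side crop confirms the door is open with its knob on the outer face.

```bash
cat > h.py <<'E'
from cell import telemetry,cams,env
import cv2,numpy as np
from scipy.spatial.transform import Rotation as R
def cal(n):
    c=cams.calibration(n);return np.array(c["K"]),np.array(c["origin"]),R.from_euler("xyz",c["rotation"],degrees=True).as_matrix()
def ray(n,p):
    K,o,M=cal(n);return o,M@np.linalg.solve(K,[p[0],p[1],1])
def plane(n,p,z):
    o,d=ray(n,p);return o+d*(z-o[2])/d[2]
def tri(pt,ps):
    A=[];b=[]
    for n,p in(("top",pt),("side",ps)):
        o,d=ray(n,p);d=d/np.linalg.norm(d);P=np.eye(3)-np.outer(d,d);A.append(P);b.append(P@o)
    return np.linalg.lstsq(np.vstack(A),np.hstack(b),rcond=None)[0]
def proj(n,X):
    K,o,M=cal(n);v=K@M.T@(np.asarray(X)-o);return v[:2]/v[2]
E
python3 - <<'E'
from h import *
np.set_printoptions(precision=4,suppress=True)
T=lambda x,y:(190+x/5-.4,125+y/5-.4)
S=lambda x,y:(215+x/5-.4,160+y/5-.4)
L={"c_bl":((58,88),(312,40),.11),"c_br":((495,43),(470,30),.11),"c_fr":((517,228),0,.11),"c_fl":((75,275),0,.11),
"flange":((135,181),0,.112),"ptop":((132,172),0,.13),"forkpl":((438,150),0,.112),"prA":((407,122),0,.124),"prB":((412,183),0,.124),
"dh_out":((297,262),0,.105),"dh_in":((268,257),0,.105),"df_out":((190,393),0,.105),"df_in":((165,379),0,.105),
"boss":((431,554),0,.04),"tail":((724,566),0,.04),"capbottle":((766,282),0,.107)}
for k,(a,b,z) in L.items(): print(k,plane("top",T(*a),z))
print("side:")
for k,p,z in [("c1",(312,40),.11),("c2",(470,30),.11),("c3",(580,228),.11),("c4",(398,240),.11),("flange",(396,54),.112),("ptop",(396,36),.13),("forkpl",(466,190),.112),
 ("prL",(434,172),.124),("prR",(492,168),.124),("dfree_top",(222,85),.105),("dhinge_top",(345,135),.105),("boss",(86,301),.04),("tail",(66,493),.04)]: print(k,plane("side",S(*p),z))
# bracket mask
im=cv2.imread("pics/top0.png");hsv=cv2.cvtColor(im,cv2.COLOR_BGR2HSV)
m=((hsv[...,1]<50)&(hsv[...,2]>140)).astype(np.uint8);m[:226]=0;m[248:]=0;m[:,:262]=0;m[:,345:]=0
ys,xs=np.nonzero(m);print(xs.min(),xs.max(),ys.min(),ys.max(),len(xs))
for a,b in((262,285),(330,345)):
    q=(xs>=a)&(xs<b);print((xs[q].min()+xs[q].max())/2,(ys[q].min()+ys[q].max())/2,xs[q].mean(),ys[q].mean())
q=(xs>290)&(xs<326);pf=np.polyfit(xs[q],ys[q],1);print(pf)
for u in(290,326):print(plane("top",(u,np.polyval(pf,u)),.034))
E
```

```text
c_bl [0.6835 0.2874 0.11  ]
c_br [0.7098 0.0413 0.11  ]
c_fr [0.604  0.0296 0.11  ]
c_fl [0.5769 0.2759 0.11  ]
flange [0.6299 0.243  0.112 ]
ptop [0.6312 0.2429 0.13  ]
forkpl [0.6478 0.0736 0.112 ]
prA [0.661  0.0912 0.124 ]
prB [0.6265 0.0884 0.124 ]
dh_out [0.5854 0.1523 0.105 ]
dh_in [0.5882 0.1685 0.105 ]
df_out [0.5115 0.2113 0.105 ]
df_in [0.5192 0.2253 0.105 ]
boss [0.4254 0.0754 0.04  ]
tail [ 0.4192 -0.0936  0.04  ]
capbottle [ 0.5743 -0.1089  0.107 ]
side:
c1 [0.5772 0.2694 0.11  ]
c2 [0.686  0.2805 0.11  ]
c3 [0.7086 0.0359 0.11  ]
c4 [0.6041 0.0273 0.11  ]
flange [0.6306 0.2439 0.112 ]
ptop [0.6285 0.2351 0.13  ]
forkpl [0.6499 0.0749 0.112 ]
prL [0.6306 0.0761 0.124 ]
prR [0.6649 0.0793 0.124 ]
dfree_top [0.5142 0.2181 0.105 ]
dhinge_top [0.5875 0.1518 0.105 ]
boss [0.4267 0.0723 0.04  ]
tail [ 0.4197 -0.0964  0.04  ]
269 337 228 243 363
276.5 235.5 276.078431372549 235.44444444444446
333.5 237.5 334.0 237.52631578947367
[  0.0365 225.5663]
[0.4236 0.034  0.034 ]
[ 0.4202 -0.0703  0.034 ]
```

Emit:
arm_command(series="0 0 0 0.104 255;0 0 0 0.104 255;0 0 0 0.104 255;0 0 0 0.104 255;0 0 0 0.104 255;0 0 0 0.104 255;0 0 0 0.104 255;0 0 0 0.104 255;0 0 0 0.104 255;0 0 0 0.104 255;0 0 0 0 255;0 0 0 0 255", squeeze=10)

```text
time_s: 1.1
tool_pos: [0.2666, 0.5926, 0.2221]
tool_rot: [-180.0, 0.0, 96.4]
force: [0.5, -0.5, -0.8]
grip_width: 0.0156
grasp_force: 0.0
```

Emit:
arm_command(series="-10 4 0 0 255;-20 8 0 0 255;-22 9 0 0 255;-22 9 0 0 255;-22 9 0 0 255;-22 9 0 0 255;-22 9 0 0 255;-22 9 0 0 255;-22 9 0 0 255;-22 9 0 0 255;-22 9 0 0 255;-22 9 0 0 255;-22 9 0 0 255;-22 9 0 0 255;-22 9 0 0 255;-22 9 0 0 255;-22 9 0 0 255;-22 9 0 0 255;-22 10 0 0 255;-18 10 0 0 255")

```text
time_s: 2.77
tool_pos: [0.4876, 0.1893, 0.2227]
tool_rot: [180.0, 0.0, 96.2]
force: [0.4, 0.7, -0.0]
grip_width: 0.0002
grasp_force: 0.0
```

Emit:
arm_command(series="0 0 0 0 255;0 0 0 0 255;0 0 0 0 255;0 0 0 0 255")

```text
time_s: 3.1
tool_pos: [0.4864, 0.1932, 0.2225]
tool_rot: [-180.0, -0.0, 96.3]
force: [-0.8, -0.2, 0.8]
grip_width: 0.0004
grasp_force: 0.0
```

Emit:
arm_command(series="0 0 7 0 255;0 0 15 0 255;0 0 15 0 255;0 0 15 0 255;0 0 15 0 255;0 0 15 0 255;0 0 15 0 255;0 0 15 0 255;0 0 15 0 255;0 0 12 0 255;0 0 6 0 255;0 0 0 0 255")

```text
time_s: 4.1
tool_pos: [0.4859, 0.1921, 0.0759]
tool_rot: [-179.8, 0.1, 96.2]
force: [-0.7, -0.0, 0.6]
grip_width: 0.0005
grasp_force: 0.0
```

Emit:
arm_command(series="1 3 0 0 255;1 4 0 0 255;1 4 0 0 255;1 4 0 0 255;1 4 0 0 255;1 4 0 0 255;1 4 0 0 255;1 4 0 0 255;1 4 0 0 255;2 4 0 0 255;1 4 0 0 255;1 4 0 0 255;1 4 0 0 255;1 4 0 0 255;1 4 0 0 255;1 4 0 0 255;1 3 0 0 255;1 2 0 0 255;0 0 0 0 255;0 0 0 0 255")

```text
time_s: 5.77
tool_pos: [0.5529, 0.2184, 0.0775]
tool_rot: [180.0, 0.0, 96.2]
force: [-0.3, -0.2, -0.4]
grip_width: 0.0008
grasp_force: 0.0
```

Run:
```python
from h import *
a=cams.read_camera("side");b=cams.read_camera("top")
p=np.hstack([cv2.resize(a[160:260,240:340],(400,400)),cv2.resize(b[125:225,195:295],(400,400))]);cv2.imwrite("pics/door1.png",p)
```

```text
(no output)
```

View pics/door1.png

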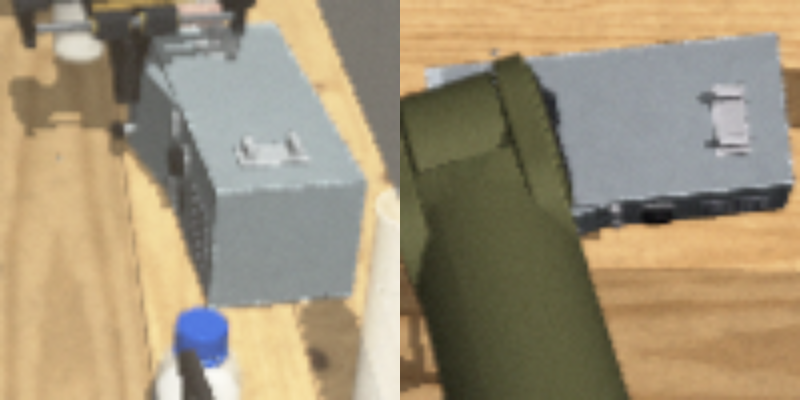

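The side half shows the finger at (128,80) against the door, which is now only slightly open. I'll keep pushing through the catch.

Emit:
arm_command(series="1 2 0 0 255;1 2 0 0 255;1 2 0 0 255;1 2 0 0 255;0 1.5 0 0 255;0 1.5 0 0 255;0 1 0 0 255;0 0 0 0 255;0 0 0 0 255")

```text
time_s: 6.62
tool_pos: [0.5619, 0.2237, 0.0773]
tool_rot: [-179.7, 0.0, 96.2]
force: [-8.1, -1.0, 4.5]
grip_width: 0.0004
grasp_force: 4.0
```

Emit:
arm_command(series="0 1 0 0 255;0 1 0 0 255;0 1 0 0 255;0 0 0 0 255;0 0 0 0 255")

```text
time_s: 7.03
tool_pos: [0.5665, 0.2245, 0.0775]
tool_rot: [-179.9, -0.0, 96.2]
force: [-1.0, 0.2, 0.7]
grip_width: 0.0004
grasp_force: 0.8
```

Emit:
arm_command(series="0 1 0 0 255;0 1 0 0 255;0 1 0 0 255;0 0 0 0 255;0 0 0 0 255")

```text
time_s: 7.45
tool_pos: [0.5695, 0.2246, 0.0775]
tool_rot: [-179.9, -0.0, 96.2]
force: [-5.0, -0.0, 3.4]
grip_width: 0.0004
grasp_force: 2.8
```

Emit:
arm_command(series="0 1 0 0 255;0 1 0 0 255;0 0 0 0 255;0 0 0 0 255")

```text
time_s: 7.78
tool_pos: [0.5695, 0.2246, 0.0775]
tool_rot: [-179.7, 0.0, 96.2]
force: [-10.5, -0.8, 7.7]
grip_width: 0.0005
grasp_force: 6.0
```

Emit:
arm_command(series="0 -4 0 0 255;0 -10 0 0 255;0 -12 -4 0 255;0 -12 -10 0 255;0 -12 -15 0 200;-6 -10 -15 0 100;-12 -10 -15 0 0;-15 -10 -10 0 0;-15 -10 -5 0 0;-15 -10 0 0 0;-15 -10 0 0 0;-15 -10 0 0 0;-15 -10 0 0 0;-15 -10 0 0 0;-15 -10 0 0 0;-15 -10 0 0 0;-15 -8 0 0 0;-10 -3 0 0 0;-5 0 0 0 0;0 0 0 0 0")

```text
time_s: 9.45
tool_pos: [0.4226, 0.0232, 0.1518]
tool_rot: [179.9, -0.0, 96.1]
force: [1.0, 0.4, 0.2]
grip_width: 0.0864
grasp_force: 0.0
```

Emit:
arm_command(series="0 0 0 0.074 0;0 0 0 0.073 0;0 0 0 0 0;0 0 0 0 0")

```text
time_s: 9.78
tool_pos: [0.4224, 0.0248, 0.1516]
tool_rot: [180.0, 0.0, 87.9]
force: [-0.7, 0.4, 1.2]
grip_width: 0.0871
grasp_force: 0.0
```

Run:
```python
from h import *
print(telemetry.get_obs()["tool_pos"],telemetry.get_obs()["tool_rot"])
a=cams.read_camera("side");b=cams.read_camera("top")
p=np.hstack([cv2.resize(a[160:300,210:350],(400,400)),cv2.resize(b[125:265,195:335],(400,400))]);cv2.imwrite("pics/door2.png",p)
```

```text
[0.42237335 0.02480059 0.15155397] [1.79980656e+02 1.31650521e-02 8.79315673e+01]
```

View pics/door2.png

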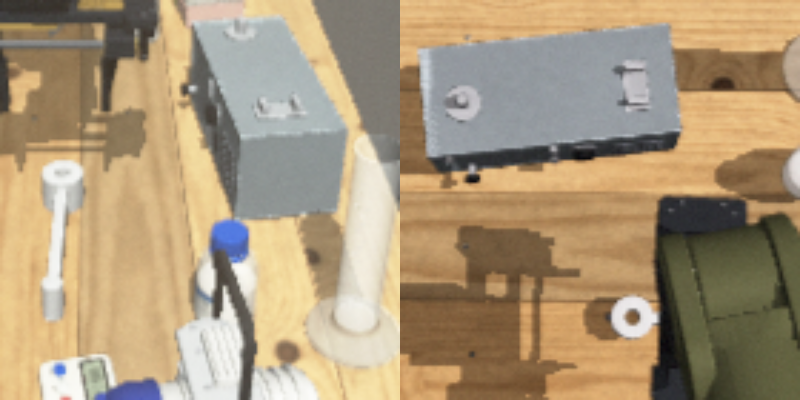

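The door is shut flush (its knob at (472,175) in the right half) and the bracket hasn't moved. Next I'll descend onto the balance point.

Emit:
arm_command(series="0 1 7 0 0;0 0.5 12 0 0;0 0 12 0 0;0 0 12 0 0;0 0 12 0 0;0 0 12 0 0;0 0 12 0 0;0 0 12 0 0;0 0 12 0 0;0 0 12 0 0;0 0 12 0 0;0 0 10 0 0;0 0 8 0 0;0 0 5 0 0;0 0 4 0 0;0 0 0 0 0;0 0 0 0 0")

```text
time_s: 11.3
tool_pos: [0.4232, 0.0241, 0.0003]
tool_rot: [-179.8, -0.1, 87.7]
force: [-16.3, -3.0, 37.4]
grip_width: 0.0869
grasp_force: 18.9
```

I mis-summed the rows by about 10 mm and the tips are pressing on the bench, so I'm raising at once.

Emit:
arm_command(series="0 0 -4 0 0;0 0 -4 0 0;0 0 -1 0 0;0 0 0 0 0;0 0 0 0 0")

```text
time_s: 11.72
tool_pos: [0.4234, 0.0242, 0.0064]
tool_rot: [180.0, -0.0, 87.8]
force: [0.3, -0.0, -0.2]
grip_width: 0.087
grasp_force: 0.0
```

Emit:
arm_command(series="0 0 0 0 80;0 0 0 0 160;0 0 0 0 200;0 0 0 0 225;0 0 0 0 255;0 0 0 0 255;0 0 0 0 255;0 0 0 0 255;0 0 0 0 255;0 0 0 0 255;0 0 0 0 255;0 0 0 0 255;0 0 0 0 255;0 0 0 0 255", squeeze=35)

```text
time_s: 12.88
tool_pos: [0.4233, 0.0242, 0.0066]
tool_rot: [-180.0, -0.0, 87.8]
force: [0.2, -0.5, 0.4]
grip_width: 0.0116
grasp_force: 35.0
```

Emit:
arm_command(series="0 0 -1 0 255;0 0 -2 0 255;0 0 -3 0 255;0 0 -4 0 255;0 0 -5 0 255;0 0 -5 0 255;0 0 -3 0 255;0 0 -2 0 255;0 0 0 0 255;0 0 0 0 255")

```text
time_s: 13.72
tool_pos: [0.4235, 0.0242, 0.0317]
tool_rot: [180.0, -0.0, 87.8]
force: [0.1, 0.1, -2.8]
grip_width: 0.0116
grasp_force: 35.0
```

Run:
```python
from h import *
o=telemetry.get_obs();print({k:np.round(o[k],3) for k in("tool_pos","tool_rot","force","wrist_torque","grip_width","grasp_force")})
```

```text
{'tool_pos': array([0.423, 0.024, 0.032]), 'tool_rot': array([ 1.79983e+02, -1.60000e-02,  8.77690e+01]), 'force': array([ 0.069,  0.088, -2.751]), 'wrist_torque': array([-0.043,  0.091,  0.079]), 'grip_width': np.float64(0.012), 'grasp_force': np.float64(34.996)}
```

Emit:
arm_command(series="0 0 -4 0 255;0 0 -8 0 255;0 0 -12 0 255;0 0 -12 0 255;0 0 -12 0 255;0 0 -12 0 255;0 0 -12 0 255;0 0 -12 0 255;0 0 -12 0 255;0 0 -12 0 255;0 0 -12 0 255;0 0 -12 0 255;0 0 -8 0 255;0 0 -5 0 255;0 0 -3 -0.02 255;0 0 0 -0.035 255;0 0 0 -0.035 255;0 0 0 -0.035 255;0 0 0 -0.019 255;0 0 0 0 255")

```text
time_s: 15.38
tool_pos: [0.4231, 0.0241, 0.1791]
tool_rot: [-179.9, 0.0, 96.1]
force: [0.6, -0.3, -2.3]
grip_width: 0.0118
grasp_force: 35.0
```

Emit:
arm_command(series="1 2 0 0 255;2 3 0 0 255;3 5 0 0 255;5 8 0 0 255;7 10 0 0 255;8 13 0 0 255;10 15 0 0 255;10 16 0 0 255;10 16 0 0 255;10 16 0 0 255;10 16 0 0 255;10 16 0 0 255;10 16 0 0 255;10 15 0 0 255;10 15 0 0 255;8 12 0 0 255;7 10 0 0 255;6 8 0 0 255;5 7 0 0 255;2 4 0 0 255")

```text
time_s: 17.05
tool_pos: [0.6307, 0.1923, 0.1789]
tool_rot: [-180.0, -0.0, 96.1]
force: [-0.1, -0.6, -3.1]
grip_width: 0.0118
grasp_force: 35.0
```

Emit:
arm_command(series="1 3 0 0 255;1 3 0 0 255;0 0 2 0 255;0 0 2 0 255;0 0 2 0 255;0 0 2 0 255;0 0 1 0 255;0 0 1 0 255;0 0 0 0 255;0 0 0 0 255;0 0 0 0 255")

```text
time_s: 17.97
tool_pos: [0.6359, 0.1934, 0.1697]
tool_rot: [180.0, -0.0, 96.0]
force: [-0.2, 0.4, -2.6]
grip_width: 0.0115
grasp_force: 35.0
```

Run:
```python
from h import *
o=telemetry.get_obs();print({k:np.round(o[k],4).tolist() for k in("tool_pos","tool_rot","force","grip_width","grasp_force")})
a=cams.read_camera("side");b=cams.read_camera("top");cv2.imwrite("pics/s3.png",a);cv2.imwrite("pics/t3.png",b)
p=np.hstack([cv2.resize(a[125:225,250:350],(400,400),interpolation=2),cv2.resize(b[110:210,200:300],(400,400),interpolation=2)]);cv2.imwrite("pics/c3.png",p)
```

```text
{'tool_pos': [0.6359, 0.1934, 0.1697], 'tool_rot': [179.9832, -0.0099, 96.0172], 'force': [-0.156, 0.4207, -2.6095], 'grip_width': 0.0115, 'grasp_force': 34.9965}
```

View pics/c3.png

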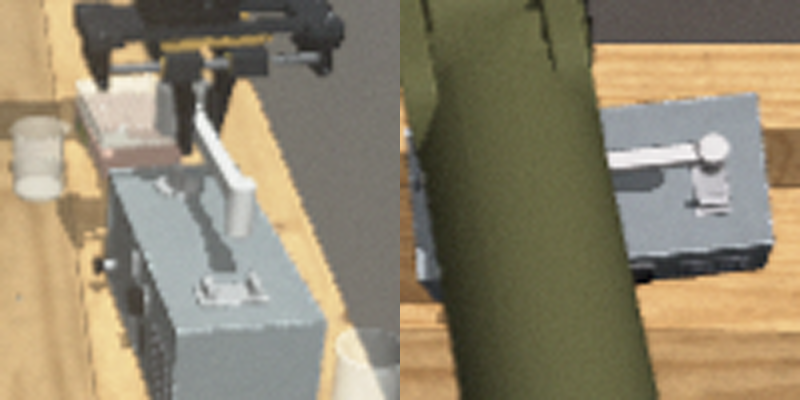

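In the right half, the tail top is at about (713,150). In the left half the tail's top ellipse is at (239,187) and its underside at (237,232). I'll check these against the expected position.

Run:
```python
from h import *
np.set_printoptions(precision=4,suppress=True)
t=(200+313/4-.4,110+150/4-.4);s=(250+239/4-.4,125+187/4-.4)
print("tri",tri(t,s),"top",plane("top",t,.203),"side",plane("side",s,.203),"side bottom",plane("side",(250+237/4-.4,125+230/4-.4),.163))
im=cv2.imread("pics/t3.png");h=cv2.cvtColor(im,cv2.COLOR_BGR2HSV)
m=(h[...,1]<40)&(h[...,2]>185);m[:141]=0;m[155:]=0;m[:,:253]=0;m[:,286:]=0
ys,xs=np.nonzero(m)
for c in range(253,286):
    q=xs==c
    if q.any():print(c,ys[q].min(),ys[q].max(),end="; ")
q=(xs>253)&(xs<271);f=np.polyfit(xs[q],ys[q],1)
A=plane("top",(254,np.polyval(f,254)),.197);B=plane("top",(270,np.polyval(f,270)),.197);print(A,B,np.degrees(np.arctan2(*(B-A)[[1,0]])))
d=np.array([np.cos(np.radians(-84)),np.sin(np.radians(-84))]);b=np.array([.6359,.1934]);print("expected boss,tail",b-.05*d,b+.12*d)
```

```text
tri [0.6482 0.0751 0.1987] top [0.6476 0.0752 0.203 ] side [0.646  0.0669 0.203 ] side bottom [0.6493 0.0768 0.163 ]
253 148 151; 254 148 151; 255 148 151; 256 148 151; 257 148 151; 258 147 150; 259 147 150; 260 147 150; 261 147 150; 262 147 150; 263 147 150; 264 147 150; 265 147 150; 266 147 150; 267 147 150; 268 146 149; 269 146 149; 270 146 149; 271 146 149; 272 146 149; 273 147 154; 274 152 154; 275 145 154; 276 144 154; 277 143 149; 278 143 154; 279 143 154; 280 144 154; 281 145 148; 282 146 147; [0.6426 0.1372 0.197 ] [0.6476 0.0955 0.197 ] -83.20097418898175
expected boss,tail [0.6307 0.2431] [0.6484 0.0741]
```

The tail agrees to within 1 mm in plan. For the level check, I'll compare the tail foot's silhouette rows in the side view with those expected if the bracket is level.

Run:
```python
from h import *
np.set_printoptions(precision=2,suppress=True)
a=np.linspace(0,2*np.pi,72)
for n,f,c,z,box in (("now","pics/s3.png",(.648,.0747),.1631,(168,190,303,316)),("start","pics/side0.png",(.4195,-.0945),0,(255,275,222,235))):
    P=np.array([proj("side",(c[0]+.01*np.cos(t),c[1]+.01*np.sin(t),z+dz)) for t in a for dz in(0,.04)])
    im=cv2.cvtColor(cv2.imread(f),cv2.COLOR_BGR2GRAY);r0,r1,c0,c1=box
    print(n,"pred cols",P[:,0].min(),P[:,0].max(),"rows",P[:,1].min(),P[:,1].max());print("cols from",c0,"rows from",r0)
    print(im[r0:r1,c0:c1])
```

```text
now pred cols 304.95728381662036 313.22623569872417 rows 168.31317627051467 184.21396106087164
cols from 303 rows from 168
[[115 121 148 226 239 239 234 207 202 198 201 201 203]
 [141 122 120 198 235 242 237 229 224 226 210 200 203]
 [166 133 120 140 226 239 236 236 238 238 223 206 200]
 [174 148 119 116 185 229 239 238 239 239 230 211 201]
 [175 168 131 113 135 186 211 220 222 214 198 203 203]
 [174 171 147 119 135 164 191 199 205 193 179 199 204]
 [172 170 166 128 143 170 195 200 203 195 174 195 203]
 [171 176 173 146 152 174 193 201 201 192 172 197 203]
 [171 175 173 144 154 175 196 203 197 190 168 179 200]
 [172 174 172 147 156 183 195 203 200 189 167 172 196]
 [172 172 173 149 162 184 198 205 199 183 170 173 198]
 [164 172 175 152 164 189 201 201 197 181 166 173 183]
 [162 171 174 156 169 188 200 203 195 177 171 170 176]
 [160 174 172 152 170 190 203 202 190 172 174 174 176]
 [130 167 174 154 169 193 201 202 191 168 171 177 176]
 [110 132 164 156 178 197 202 200 186 169 174 175 175]
 [114 114 161 172 176 176 178 174 175 173 174 175 174]
 [114 116 134 165 175 172 170 171 174 176 
[... 757 characters left out ...]
68 183 200 199 191 183 163 146 181 195]
 [191 189 167 168 186 196 200 195 183 164 129 181 192]
 [190 191 165 170 188 197 199 195 182 161 129 178 194]
 [194 189 163 167 188 197 197 192 184 163 130 170 188]
 [189 185 157 165 189 196 198 194 180 163 128 172 187]
 [189 185 166 169 185 198 197 192 181 162 153 179 185]
 [188 190 173 168 186 198 201 193 178 163 164 178 184]
 [188 188 170 168 188 200 198 191 178 162 167 179 186]
 [190 189 181 173 188 200 195 192 182 156 177 185 189]
 [188 187 183 180 208 201 197 191 188 169 182 186 189]
 [189 187 184 184 196 180 180 181 192 190 189 183 190]
 [186 189 187 191 186 178 179 184 193 197 190 185 191]
 [188 188 189 192 190 179 184 188 192 195 191 187 190]]
```

The foot's underside edge is at row 183.5, against 184.2 expected if level, so the bracket is level. It is centred, about 33 mm above the post, and the door is shut. Handing in.

```bash
python3 -c "
from cell import env;print(env.sign_off())"
```

```text
the job is handed in; nothing more can be done
None
```

I pushed the door shut past its catch and signed off with the bracket held level about 33 mm above the post and fork. The tail measured within 1 mm of the fork centre; the gripper hid the boss, so its position over the post is calculated. On the way down to grasp the bracket, the fingertips briefly pressed the bench at about 37 N.

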